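# Secure the citrus press pin with its hairpin clip

## Robot

A 6-joint arm with a two-finger parallel gripper is mounted at the origin on the work surface; the furniture and walls round the work are solid. World frame = base frame: x ahead of the robot, y to its left, z up, the work surface at z = 0. Lengths are in mm, angles in rad, forces in N, time in s.
With the tool pointing down it reaches from about 400 to 925 mm from the base axis. Payload 3.4 kg.
Tool frame: the origin (TCP) lies between the finger pads; the fingertips stand 11 mm ahead of it and the grasp point (between the pads) lies 8 mm behind it (env.tip_extent is the distance from the TCP to the fingertips, in mm); z points along the fingers, y is the line along which they close (so a half turn about z gives the same grasp; the last joint's range is limited). The gripper opens to 85 mm and grips with 20 to 120 N. Pads are 22 mm wide; open, the fingers measure 114 mm over their backs; the gripper's body (76 mm by 85 mm) begins 54 mm behind the grasp point. The pads swing forward as they close: fully open they stand 13 mm farther back than shut.
Start: joints at [1.179, 0.307, 1.506, -0, 1.328, -0.073], TCP at [180.244, 546.025, 242.305] pointing down, gripper open.
Joint ranges: [-3.12, 3.12], [-1.05, 2.28], [0.14, 2.33], [-1.42, 4.57], [0.1, 2.73], [-2.68, 2.68]. Speed limits (rad/s): [2.57, 2.57, 3.14, 3.14, 3.14, 3.14].

## Interface

Orientations are given as a unit quaternion [x, y, z, w].
In Python, from plant import env, viewer, order, recognise, cut_out gives the robot as it stands.
- The arm moves only by the shell command python3 -m inch 'ROWS' [OPENING] [FORCE]. ROWS is JSON, a list of rows, each an object with "linear": the shift along the tool's x, y, z in mm, a list of three; "yaw": the turn about the tool's z in rad. In form: [{"linear": [x, y, z], "yaw": yaw}, ...]. A call has 1 to 10 rows; each row shifts and turns the commanded pose from where the row before left it, along the tool's axes as they then stand; what a row does not reach is not made up. A row lasts 1/10 s, in which the tool goes at most 50 mm and 8.59 degrees, less where a joint would pass 70% of its speed; a pose out of reach is approached as far as the arm can. A call with a gripper value outside its range is refused whole. OPENING is the closure in counts, from 0 (fully open) to 255 (shut), set as the call begins (- or left out, the last holds). The fingers move at their own pace and stop on an object; FORCE is the grip in N (left out, the last holds). Time passes only in rows, so rows that do not move let the fingers close. It gives the time, the measured TCP pose, the force, the opening and the grip force at its end, in the units of the state.
- env.sense(): the state, without advancing time (a new reading comes with each control period).
- viewer.snapshot(name): name is "scene" or "side" or "wrist"; returns the picture (480x640x3 uint8, blue, green, red); there is no depth.
- viewer.camera_params(name): a dict with "camera_matrix" (3x3 intrinsics, pixels), "k1" (the pictures are not rectified: a ray, as slopes to the right and down, at radius r is drawn at 1 + k1 r^2 times it, then the intrinsics apply), "extrinsics" (4x4, takes a point from camera to world coordinates); the wrist camera has in their place "mount" (4x4, takes a point from camera to tool coordinates, whose origin is the TCP and whose axes are the flange's). Camera axes: x right, y up, looking along -z (the intrinsics and any distortion apply to the point x, -y, -z); pixel columns grow to the right and rows downward; lengths in mm; the calibration is good to about 2 mm. A picture is of the moment at which its call begins: read the wrist's pose just before it. camera_params takes no time and is no camera call.
- order.close_job(): hands the job in; it is judged then, once.
Trained networks look in the newest picture that a camera, given by its name, has taken for a name from the list of things; names that differ only in an ending like _2 or _b are one class to them, and where a whole thing is asked for, a point or a joint stands for the part that bears it (a point fixed in the world has none). Each returns a list of dicts, best first, with "confidence" (0 to 1); they miss things now and then, are a little off and sometimes report something else, mostly with a low value. They report only what shows in the picture. A call takes as long as a camera call. They do not tell look-alikes from the thing itself.
- recognise(camera, name): "centre" ([x, y, z] in mm, in world coordinates, good to about 4 mm: the middle of the surface that is visible of it).
- cut_out(camera, name): "mask" (480x640 bool, what is visible of it).
The state is a dict: "clock": time; "joints": joint angles; "dq": joint speeds; "joint_torque": joint torques, N m; "eef_pos": TCP position; "ee_rot": TCP orientation; "contact_force": force on the tool from outside, world axes, zero at the start; "wrist_torque": the same for the moment, N m; "finger_gap": finger opening in mm; "grip_force": force on a finger pad.
Only numpy, scipy, OpenCV 4.12 (cv2) and the standard library are available. Lean on these libraries where they do the work, as an engineer would, in place of code of your own. Each camera call takes 0.05 s, during which the arm holds its last target. There are 200 camera calls.

## Task

The citrus press has been washed and its hinge pin is still sticking out: push the pin fully home by its head, so that its grooved end comes out on the other side. Then take the red-tabbed hairpin clip from its wooden stand and push it, legs first, down over the pin in that groove until it snaps fully on; ease it on, stop pressing as soon as it snaps, and never drive the sprung carriage down to its stop. Leave it clipped there with the carriage sprung back up, and do not disturb the timer or the jars standing about.

Things in the scene. Friction and masses are not known exactly. Their poses are not given: they have to be found in the camera images.
- press: Citrus hand press fixed to the work surface: grey base 130 x 120 mm, two columns with springs, aluminium carriage (86 mm in x, 52 in y, top 12 mm above the pin axis; column nuts 26 mm above it), handle to 117 mm along +x. Origin: centre of the underside. The pin runs along the press y axis 85 mm up, head at +y, grooved end at -y.
- pin_head (a point): Centre of the flat outer face of the steel pin's round head (22 mm across, 10 mm thick) on the +y side of the carriage; 36.5 mm from the middle of the carriage when the pin is home. Its y axis is the pin axis and points out of the head, away from the carriage.
- pin_seat (a point): Point on the pin axis in the middle of the groove where the clip belongs; moves with the pin, 67.5 mm from pin_head. Shank 12 mm thick. With the pin home the groove is open for 10 mm along the pin, between the -y face of the carriage and the 18 mm wide bulge (6 mm long) at the pin's end; until then it is hidden in the carriage. y axis: along the pin, towards the head.
- pin (a joint): How far the pin still stands out, in m: 0 is home (head against the carriage, a hard stop), larger is further out towards the head side. It slides stiffly, about 4 N.
- ram (a joint): How far the carriage and pin are pushed down, in m: 0 is fully up at rest. Springs hold it up: it yields from 2 to 5 N of downward push, then 0.8 N per mm, to a hard stop at 24 mm. So the pin gives way under the clip, by 10 to 18 mm, before the clip snaps on, and then springs back up.
- clip_tab (a point): Centre of the hairpin clip's red tab, the part to grip: 24 mm wide (x), 12 thick (y), 42 tall (z, up, away from the legs). The clip is 80 mm tall, about 60 g; two sprung wire legs 5 mm thick reach to 59 mm below this point. It stands legs down, a little loose, in the slot of its stand and may lean a few degrees. Either way round fits the pin.
- clip_pocket (a point): Point between the legs, 41.5 mm below clip_tab, where the shank sits when snapped on; axes as the tab's: y lies along the pin then. Leg tips 18 mm below (opening 18 mm); throat 6 mm wide, 7 mm below. Pushed down, the throat resists more and more (about 11 to 17 N), then snaps over the shank and the force falls off; a stop 7.5 mm above this point keeps the pin from going further.
- stand: Wooden block 64 x 44 x 32 mm fixed to the work surface, origin at the centre of its underside, with a slot 32 mm (x) by 7 mm (y), whose floor is 6 mm above the work surface. The clip stands in it, its wide side along the stand's x.
- kitchen_timer: Bystander: red and white egg timer, 71 mm across, 69 mm tall; origin at the centre of its underside.
- salt_shaker: Bystander: grey and clear salt shaker, 44 mm across, 90 mm tall; origin at the centre of its underside.
- spice_jar: Bystander: spice jar with a dark cap, 44 mm across, 105 mm tall; origin at the centre of its underside.
- honey_jar: Bystander: honey jar with a white lid, 64 mm across, 97 mm tall; origin at the centre of its underside.
Mind the look-alikes: they are no part of the job. Of the things that look like the press, the larger one is meant.

How it is judged:
By the outcome, as a careful person would: the job done as asked, in the order asked, and still so for the second after the job is handed in, with the robot touching nothing.
It also fails if it takes over 72 s, if anything falls off the work surface, if the arm or the gripper's body presses on something with over 40 N, if the wrist force passes 120 N, or if a joint passes its speed limit or range.

## Working session

There is one attempt and no reset: what is moved stays moved. The work goes in short steps, Python scripts to look and compute and a shell command to move; the robot and the scene stay as the last step left them, time stands still between calls to the robot, and variables do not carry over. Pictures are saved under pics/ and viewed, at most 10 in all, crops included, and the job is handed in when it is done.

```bash
ls; mkdir -p pics
cat > h.py <<'E'
import numpy as np, cv2
from plant import env, viewer, order, recognise, cut_out
from scipy.spatial.transform import Rotation as R
def snap(c,f=None):
    im=viewer.snapshot(c)
    if f: cv2.imwrite('pics/'+f,im)
    return im
def cam(c,s=None):
    p=viewer.camera_params(c)
    if 'extrinsics' in p: E=np.array(p['extrinsics'])
    else:
        s=s or env.sense(); T=np.eye(4); T[:3,:3]=R.from_quat(s['ee_rot']).as_matrix(); T[:3,3]=s['eef_pos']; E=T@np.array(p['mount'])
    return np.array(p['camera_matrix']),p['k1'],E
def proj(P,c,s=None):
    K,k,E=cam(c,s); q=np.linalg.inv(E)@np.r_[P,1]; a=np.array([q[0],-q[1]])/-q[2]; a=a*(1+k*(a@a)); return (K@np.r_[a,1])[:2]
def ray(uv,c,s=None):
    K,k,E=cam(c,s); d=(np.linalg.inv(K)@np.r_[uv,1])[:2]; a=d.copy()
    for _ in range(20): a=d/(1+k*(a@a))
    v=E[:3,:3]@np.array([a[0],-a[1],-1]); return E[:3,3],v/np.linalg.norm(v)
def onz(uv,z,c,s=None):
    o,v=ray(uv,c,s); return o+v*(z-o[2])/v[2]
def tri(rs):
    A=sum(np.eye(3)-np.outer(v,v) for o,v in rs); b=sum((np.eye(3)-np.outer(v,v))@o for o,v in rs); return np.linalg.solve(A,b)
E
python3 - <<'E'
from h import *
np.set_printoptions(precision=1,suppress=True)
a=snap('scene','s1.png'); b=snap('side','d1.png')
print(env.sense())
for c in('scene','side'):
  for n in 'press pin_head clip_tab stand kitchen_timer salt_shaker spice_jar honey_jar'.split():
    print(c,n,[(np.round(r['centre']).tolist(),round(r['confidence'],2),proj(r['centre'],c).round().tolist()) for r in recognise(c,n)])
E
```

```text
pics
{'clock': 0.1, 'joints': array([ 1.2,  0.3,  1.5, -0. ,  1.3, -0.1]), 'dq': array([-0., -0., -0.,  0., -0.,  0.]), 'joint_torque': array([ -0. , -45.9, -25.3,  -0. ,   0. ,  -0. ]), 'eef_pos': array([180. , 545.5, 241.5]), 'ee_rot': array([ 0.2,  1. , -0. , -0. ]), 'contact_force': array([-0.3,  0.5,  0.1]), 'wrist_torque': array([-0.,  0., -0.]), 'grip_force': 0.0, 'finger_gap': 85.32618934572767}
scene press [([542.0, -49.0, 11.0], 0.98, [345.0, 282.0]), ([343.0, -56.0, 10.0], 0.88, [283.0, 350.0])]
scene pin_head [([352.0, -66.0, 59.0], 0.54, [289.0, 335.0])]
scene clip_tab [([467.0, 164.0, 69.0], 0.5, [242.0, 236.0])]
scene stand [([464.0, 155.0, 29.0], 0.83, [246.0, 252.0]), ([647.0, 298.0, 68.0], 0.5, [256.0, 170.0])]
scene kitchen_timer [([354.0, -239.0, 52.0], 0.69, [372.0, 395.0]), ([746.0, -5.0, 74.0], 0.54, [385.0, 199.0]), ([466.0, 164.0, 69.0], 0.26, [242.0, 236.0])]
scene salt_shaker [([658.0, 96.0, 50.0], 0.63, [325.0, 208.0])]
scene spice_jar [([744.0, -4.0, 72.0], 0.84, [384.0, 200.0])]
scene honey_jar [([644.0, 302.0, 70.0], 0.64, [254.0, 169.0]), ([557.0, -3.0, 95.0], 0.46, [333.0, 239.0])]
side press [([578.0, -54.0, 10.0], 0.97, [304.0, 272.0]), ([361.0, -58.0, 9.0], 0.84, [231.0, 237.0]), ([476.0, 164.0, 72.0], 0.58, [311.0, 179.0])]
side pin_head [([562.0, -4.0, 94.0], 0.54, [308.0, 239.0]), ([478.0, 162.0, 75.0], 0.17, [311.0, 179.0])]
side clip_tab [([477.0, 160.0, 72.0], 0.59, [311.0, 181.0]), ([489.0, 158.0, 27.0], 0.53, [314.0, 192.0])]
side stand [([485.0, 156.0, 29.0], 0.7, [312.0, 192.0])]
side kitchen_timer [([375.0, -239.0, 53.0], 0.83, [191.0, 290.0])]
side salt_shaker [([676.0, 96.0, 60.0], 0.74, [367.0, 234.0])]
side spice_jar [([758.0, -10.0, 96.0], 0.88, [381.0, 278.0])]
side honey_jar [([662.0, 296.0, 89.0], 0.61, [396.0, 168.0])]
```

View pics/s1.png

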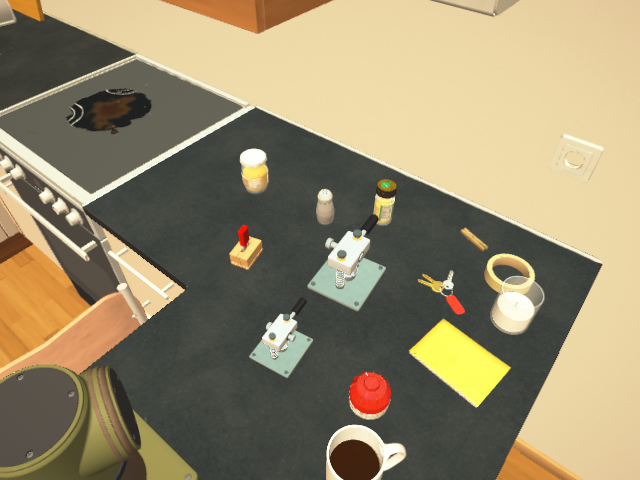

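Run:
```python
import cv2,numpy as np
a=cv2.imread('pics/s1.png')[190:340,210:410]; b=cv2.imread('pics/d1.png')[150:300,215:415]
cv2.imwrite('pics/c1.png',np.hstack([cv2.resize(x,None,fx=2,fy=2,interpolation=3) if 0 else cv2.resize(x,(400,300),interpolation=cv2.INTER_CUBIC) for x in(a,b)]))
```

```text
(no output)
```

View pics/c1.png

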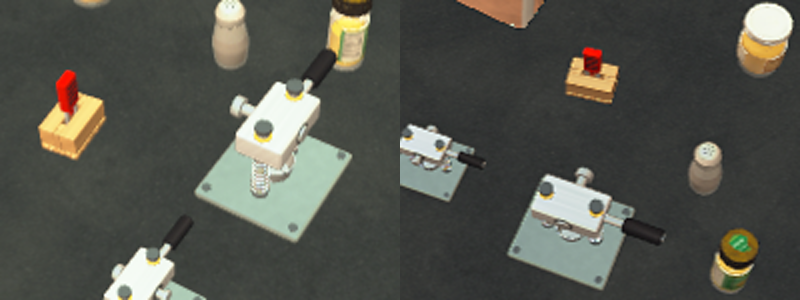

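Candidates for the press: larger one, scene (347,265) – chosen; smaller one, scene (280,335) – look-alike. The clip's red tab is at (243,237); the timer (370,395) and the red key fob (455,304) are the other red things. The crop shows the larger press with its pin head at scene (329,244), on the far-left side, and the handle pointing up-right. The side view shows the head at (306,239).

Run:
```python
from h import *
np.set_printoptions(precision=1,suppress=True)
for c,box in(('scene',(305,225,395,312)),('side',(260,225,335,300))):
    im=snap(c).astype(int); b,g,r=im[...,0],im[...,1],im[...,2]
    m=((g-r>12)&(g>90)&(b>r)).astype(np.uint8)
    m2=np.zeros_like(m); x0,y0,x1,y1=box; m2[y0:y1,x0:x1]=m[y0:y1,x0:x1]
    n,l,st,ce=cv2.connectedComponentsWithStats(m2); 
    pts=np.argwhere(m2>0)[:,::-1]
    keep=np.isin(l,[i for i in range(1,n) if st[i,4]>40]); pts=np.argwhere(keep)[:,::-1]
    P=np.array([onz(p,10,c)[:2] for p in pts]).astype(np.float32)
    print(c,len(pts),cv2.minAreaRect(P), cv2.boxPoints(cv2.minAreaRect(P)))
h=tri([ray((329,244),'scene'),ray((306,239),'side')]);print('head',h)
t=tri([ray((243,237),'scene'),ray((311,180),'side')]);print('tab',t)
```

```text
scene 1707 ((557.7958984375, -41.18034362792969), (127.27967071533203, 114.27062225341797), 7.932405471801758) [[ 486.9    6.6]
 [ 502.6 -106.6]
 [ 628.7  -89. ]
 [ 612.9   24.2]]
side 1107 ((559.2637939453125, -41.598594665527344), (127.48008728027344, 114.60731506347656), 8.405265808105469) [[ 487.8    5.8]
 [ 504.6 -107.6]
 [ 630.7  -89. ]
 [ 613.9   24.4]]
head [553.4   2.1  79. ]
tab [473.  170.7  57.3]
```

```bash
cat >> h.py <<'E'
C=np.array([558.5,-41.4,0]); th=np.radians(8.2); X=np.array([np.cos(th),np.sin(th),0]); Y=np.array([-np.sin(th),np.cos(th),0])
def goal(P,xdir=None,s=None):
    "shift in present tool axes to P, and yaw to turn tool x to xdir"
    s=s or env.sense(); M=R.from_quat(s['ee_rot']).as_matrix(); out=M.T@(np.array(P)-s['eef_pos']); yaw=None
    if xdir is not None: d=M.T@np.array(xdir); yaw=np.arctan2(d[1],d[0])
    print('shift',out.round(1),'yaw',yaw, 'tcp',np.round(s['eef_pos'],1),'q6',round(s['joints'][5],2),'t',s['clock'],'F',np.round(s['contact_force'],1),'gap',round(s['finger_gap'],1),'grip',s['grip_force'])
E
python3 - <<'E'
from h import *
np.set_printoptions(precision=2,suppress=True)
print(viewer.camera_params('wrist')); print(R.from_quat(env.sense()['ee_rot']).as_matrix())
goal(C+Y*95+[0,0,200],-Y); goal(C+Y*95+[0,0,200],Y)
goal([473,170,200],[1,0,0])
E
```

```text
{'camera_matrix': array([[333.37,   0.  , 323.92],
       [  0.  , 333.37, 239.31],
       [  0.  ,   0.  ,   1.  ]]), 'k1': -0.006578963601309096, 'mount': array([[   0.  ,    0.96,    0.29,   74.9 ],
       [   1.  ,   -0.  ,   -0.  ,    0.24],
       [  -0.  ,    0.29,   -0.96, -130.69],
       [   0.  ,    0.  ,    0.  ,    1.  ]])}
[[-0.95  0.31 -0.  ]
 [ 0.31  0.95  0.  ]
 [ 0.    0.   -1.  ]]
shift [-501.  -354.2   42.3] yaw -2.0327423511732654 tcp [180.2 546.  242.3] q6 -0.07 t 1.0 F [-0.3  0.3  0.2] gap 85.3 grip 0.0
shift [-501.  -354.2   42.3] yaw 1.1088503024165282 tcp [180.2 546.  242.3] q6 -0.07 t 1.0 F [-0.3  0.3  0.2] gap 85.3 grip 0.0
shift [-395.9 -265.3   42.3] yaw 2.8227636271711356 tcp [180.2 546.  242.3] q6 -0.07 t 1.0 F [-0.3  0.3  0.2] gap 85.3 grip 0.0
```

```bash
python3 -m inch '[{"linear":[-38.5,-27,0],"yaw":0},{"linear":[-38.5,-27,0],"yaw":0},{"linear":[-38.5,-27,0],"yaw":0},{"linear":[-38.5,-27,0],"yaw":0},{"linear":[-38.5,-27,0],"yaw":0},{"linear":[-38.5,-27,0],"yaw":0},{"linear":[-38.5,-27,0],"yaw":0},{"linear":[-38.5,-27,0],"yaw":0},{"linear":[-38.5,-27,0],"yaw":0},{"linear":[-38.5,-27,0],"yaw":0}]' 255 60
python3 -m inch '[{"linear":[-38.5,-27,10],"yaw":0},{"linear":[-38.5,-27,10],"yaw":0},{"linear":[-38.5,-27,10],"yaw":0},{"linear":[0,0,0],"yaw":0.14},{"linear":[0,0,0],"yaw":0.14},{"linear":[0,0,0],"yaw":0.14},{"linear":[0,0,0],"yaw":0.14},{"linear":[0,0,0],"yaw":0.14},{"linear":[0,0,0],"yaw":0.14},{"linear":[0,0,0],"yaw":0.14}]'
python3 -m inch '[{"linear":[0,0,0],"yaw":0.129},{"linear":[0,0,0],"yaw":0}]'
python3 - <<'E'
from h import *
np.set_printoptions(precision=1,suppress=True)
goal(C+Y*95+[0,0,200],Y)
s=env.sense(); im=snap('wrist','w1.png')
for n in('press','pin_head'):print(n,[(r['centre'],r['confidence'],proj(r['centre'],'wrist',s)) for r in recognise('wrist',n)])
for y in(36.5,41.5,46.5,51.5,56.5): print(y,proj(C+Y*y+[0,0,85],'wrist',s))
E
```

```text
clock: 2.0
eef_pos: [462.2, 167.3, 242.6]
ee_rot: [0.159, 0.987, 0.0, 0.0]
contact_force: [1.2, -0.2, -0.6]
finger_gap: 0.4
grip_force: 0.0
clock: 3.0
eef_pos: [545.6, 55.8, 212.3]
ee_rot: [0.607, 0.795, 0.0, 0.0]
contact_force: [-0.1, -0.4, -0.8]
finger_gap: -0.2
grip_force: 0.0
clock: 3.2
eef_pos: [545.6, 55.8, 212.4]
ee_rot: [0.655, 0.756, 0.0, 0.0]
contact_force: [-0.5, 0.2, -0.3]
finger_gap: -0.1
grip_force: 0.0
shift [-3.1 -1.1 12.4] yaw -0.000444233159596801 tcp [545.6  55.8 212.4] q6 -0.12 t 3.2 F [-0.5  0.2 -0.3] gap -0.1 grip 0.0
press [([360.5, -36.8, 41.4], 0.9, array([125.4, 285.6])), ([568.1, -11.1, 10.3], 0.74, array([335.4, 277.1]))]
pin_head [([350.6, -28.7, 64.7], 0.62, array([ 99.7, 286.9]))]
36.5 [322.3 303.5]
41.5 [322.3 298.2]
46.5 [322.3 292.9]
51.5 [322.3 287.6]
56.5 [322.3 282.1]
```

View pics/w1.png

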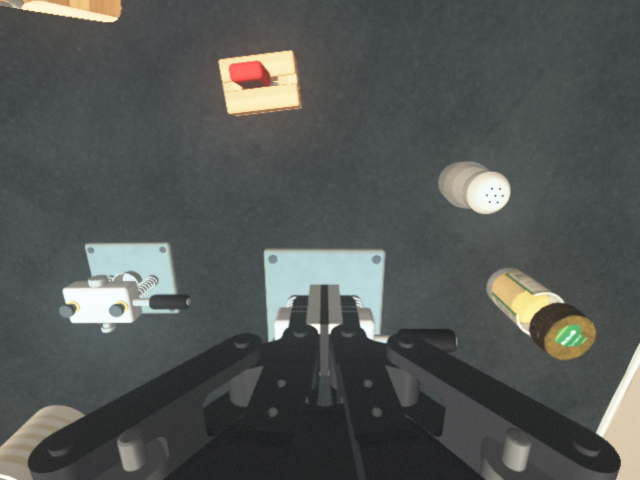

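The wrist picture shows the gripper over the large press (base corners (265,250) and (384,250)), the head hidden behind the fingers, and the stand at (260,83) with its red tab at (246,72). I'll also use it to refine the press and the stand.

Run:
```python
from h import *
np.set_printoptions(precision=1,suppress=True)
for sx in(-65,65): print(proj(C+Y*60+X*sx+[0,0,10],'wrist'))
for uv in((265,250),(384,250)):
  d=onz(uv,10,'wrist')-C; print('corner',d@X,d@Y)
im=cv2.imread('pics/w1.png')[30:130,200:320].astype(int)
b,g,r=im[...,0],im[...,1],im[...,2]
red=(r>120)&(g<70); wood=((r>150)&(g>110)&(r-b>40))|red
for n,m,z in(('wood',wood,32),('red',red,86)):
  p=np.argwhere(m)[:,::-1]+[200,30]; P=np.array([onz(q,z,'wrist')[:2] for q in p]).astype(np.float32); print(n,len(p),p.min(0),p.max(0),cv2.minAreaRect(P))
goal(C+Y*100+[0,0,84],Y)
```

```text
[260.9 249.3]
[384.2 249.8]
corner -60.745499181975966 59.29287531414899
corner 64.8230893524898 59.800520777479285Traceback (most recent call last):
  File "<stdin>", line 10, in <module>
  File "h.py", line 21, in onz
    o,v=ray(uv,c,s); return o+v*(z-o[2])/v[2]
        ~~~^^^^^^^^
  File "h.py", line 17, in ray
    K,k,E=cam(c,s); d=(np.linalg.inv(K)@np.r_[uv,1])[:2]; a=d.copy()
          ~~~^^^^^
  File "h.py", line 12, in cam
    s=s or env.sense(); T=np.eye(4); T[:3,:3]=R.from_quat(s['ee_rot']).as_matrix(); T[:3,3]=s['eef_pos']; E=T@np.array(p['mount'])
           ~~~~~~~~~^^
ValueError: time passes only in moves, steps and waits
```

```bash
python3 -m inch '[{"linear":[6,-1,20],"yaw":0},{"linear":[0,0,20],"yaw":0},{"linear":[0,0,20],"yaw":0},{"linear":[0,0,20],"yaw":0},{"linear":[0,0,20],"yaw":0},{"linear":[0,0,20],"yaw":0},{"linear":[0,0,9],"yaw":0},{"linear":[0,0,0],"yaw":0}]'
python3 - <<'E'
from h import *
np.set_printoptions(precision=1,suppress=True)
goal(C+Y*100+[0,0,84],Y)
a=snap('scene'); b=snap('side')
cv2.imwrite('pics/c2.png',np.hstack([cv2.resize(x,(400,320),interpolation=cv2.INTER_CUBIC) for x in(a[200:280,290:390],b[200:280,265:365])]))
E
```

```text
clock: 4.15
eef_pos: [542.7, 61.6, 82.1]
ee_rot: [0.654, 0.756, -0.001, -0.001]
contact_force: [-0.6, 0.1, -0.9]
finger_gap: 0.3
grip_force: 0.0
shift [-4.2  1.  -1.9] yaw 0.0008678477372760138 tcp [542.7  61.6  82.1] q6 -0.11 t 4.15 F [-0.6  0.1 -0.9] gap 0.3 grip 0.0
```

View pics/c2.png

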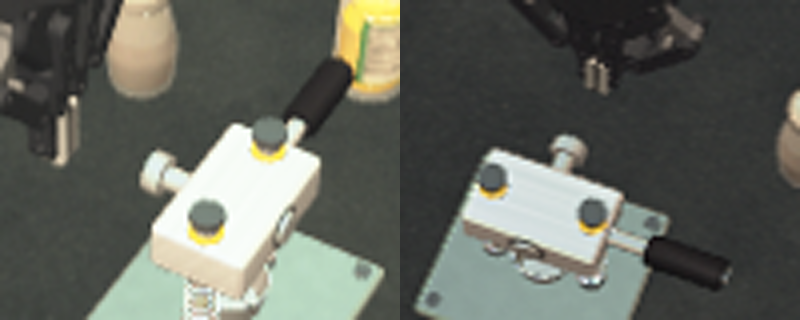

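The crop shows the closed fingers (scene about (306,232)) in line with the still-protruding head (scene (329,242)), clear of everything.

```bash
python3 -m inch '[{"linear":[-5,1,0],"yaw":0},{"linear":[-6,0,0],"yaw":0},{"linear":[-6,0,0],"yaw":0},{"linear":[-6,0,0],"yaw":0},{"linear":[-5,0,0],"yaw":0},{"linear":[-4,0,0],"yaw":0},{"linear":[-2,0,0],"yaw":0}]'
python3 -m inch '[{"linear":[-2,0,0],"yaw":0},{"linear":[-2,0,0],"yaw":0},{"linear":[-2,0,0],"yaw":0},{"linear":[-2,0,0],"yaw":0}]'
python3 -m inch '[{"linear":[-2,0,0],"yaw":0},{"linear":[-2,0,0],"yaw":0}]'
```

```text
clock: 4.95
eef_pos: [549.6, 27.6, 83.3]
ee_rot: [0.655, 0.756, -0.0, 0.0]
contact_force: [-1.0, 0.3, 0.0]
finger_gap: 0.2
grip_force: 0.0
clock: 5.35
eef_pos: [550.7, 20.2, 83.3]
ee_rot: [0.655, 0.756, -0.0, 0.0]
contact_force: [0.1, 0.4, 0.2]
finger_gap: -0.0
grip_force: 0.0
clock: 5.55
eef_pos: [551.1, 16.9, 83.3]
ee_rot: [0.655, 0.756, 0.0, -0.001]
contact_force: [0.2, 5.0, 1.2]
finger_gap: 0.2
grip_force: 2.2
```

```bash
python3 -m inch '[{"linear":[-2,0,0],"yaw":0},{"linear":[-2,0,0],"yaw":0},{"linear":[-2,0,0],"yaw":0},{"linear":[-1,0,0],"yaw":0}]'
python3 -m inch '[{"linear":[-1,0,0],"yaw":0},{"linear":[-1,0,0],"yaw":0}]'
python3 -m inch '[{"linear":[-1,0,0],"yaw":0}]'
python3 -m inch '[{"linear":[-1,0,0],"yaw":0}]'
```

```text
clock: 5.95
eef_pos: [552.1, 9.3, 83.3]
ee_rot: [0.655, 0.756, 0.0, -0.0]
contact_force: [-0.3, 4.2, -0.5]
finger_gap: 0.2
grip_force: 2.1
clock: 6.15
eef_pos: [552.4, 7.3, 83.3]
ee_rot: [0.655, 0.756, -0.0, -0.0]
contact_force: [-0.7, 4.4, 0.8]
finger_gap: -0.1
grip_force: 2.1
clock: 6.25
eef_pos: [552.6, 6.3, 83.3]
ee_rot: [0.655, 0.756, -0.0, -0.0]
contact_force: [-0.9, 3.6, -0.1]
finger_gap: -0.1
grip_force: 2.1
clock: 6.35
eef_pos: [552.7, 5.3, 83.3]
ee_rot: [0.655, 0.756, -0.0, -0.0]
contact_force: [-0.6, 4.7, 1.1]
finger_gap: 0.0
grip_force: 2.1
```

```bash
python3 -m inch '[{"linear":[-1,0,0],"yaw":0}]'
python3 -m inch '[{"linear":[-1,0,0],"yaw":0}]' | grep -E 'eef|cont'
python3 -m inch '[{"linear":[-0.5,0,0],"yaw":0}]' | grep -E 'eef|cont'
python3 -m inch '[{"linear":[-0.5,0,0],"yaw":0}]' | grep -E 'eef|cont'
```

```text
clock: 6.45
eef_pos: [552.8, 5.0, 83.3]
ee_rot: [0.655, 0.756, 0.0, -0.001]
contact_force: [-0.5, 8.9, 0.6]
finger_gap: -0.2
grip_force: 4.5
eef_pos: [552.7, 4.9, 83.3]
contact_force: [-1.0, 11.8, 1.1]
eef_pos: [552.8, 4.9, 83.3]
contact_force: [-0.5, 12.5, 1.8]
eef_pos: [552.8, 4.9, 83.3]
contact_force: [-0.6, 14.0, 1.4]
```

The pin is home (hard stop, force jumped from 4 to 14 N with no motion). Retreat, lift and go to the stand.

```bash
python3 -m inch '[{"linear":[8,0,0],"yaw":0},{"linear":[25,0,0],"yaw":0},{"linear":[0,0,-40],"yaw":0},{"linear":[0,0,-45],"yaw":0},{"linear":[0,0,-35],"yaw":0},{"linear":[38,-32,0],"yaw":0.14},{"linear":[0,0,0],"yaw":0.14},{"linear":[0,0,0],"yaw":0.14},{"linear":[0,0,0],"yaw":0.14},{"linear":[0,0,0],"yaw":0.14}]' 110 | grep -E 'eef|gap'
python3 -m inch '[{"linear":[0,0,0],"yaw":0.14},{"linear":[0,0,0],"yaw":0.14},{"linear":[0,0,0],"yaw":0.14},{"linear":[0,0,0],"yaw":0.14},{"linear":[0,0,0],"yaw":0.14},{"linear":[0,0,0],"yaw":0.14},{"linear":[0,0,0],"yaw":0.03}]' | grep -E 'eef|gap'
python3 - <<'E'
from h import *
goal([398,165,190],X)
E
```

```text
eef_pos: [511.6, 67.1, 203.5]
finger_gap: 49.0
eef_pos: [511.7, 66.9, 203.3]
finger_gap: 48.2
shift [ -98.8 -113.    13. ] yaw -0.002915710365613813 tcp [511.7  66.9 203.3] q6 1.48 t 8.45 F [ 0.2 -0.1 -0.3] gap 48.2 grip 0.0
```

```bash
python3 -m inch '[{"linear":[-30,-38,3],"yaw":0},{"linear":[-30,-38,3],"yaw":0},{"linear":[-30,-37,3],"yaw":0},{"linear":[-9,0,4],"yaw":0},{"linear":[0,0,0],"yaw":0}]' | grep -E 'eef|gap'
python3 - <<'E'
from h import *
np.set_printoptions(precision=1,suppress=True)
s=env.sense(); im0=snap('wrist'); cv2.imwrite('pics/w2.png',im0)
for n in('clip_tab','stand'):print(n,[(np.array(r['centre']),r['confidence'],proj(r['centre'],'wrist',s)) for r in recognise('wrist',n)])
im=im0.astype(int); b,g,r=im[...,0],im[...,1],im[...,2]
red=(r>110)&(g<70)&(b<70); wood=((r>130)&(g>90)&(r-b>40))|red
for n,m,z in(('wood',wood,32),('red',red,86)):
  nn,l,st,_=cv2.connectedComponentsWithStats(m.astype(np.uint8)); i=1+np.argmax(st[1:,4]); print(st[i])
  p=np.argwhere(l==i)[:,::-1]; P=np.array([onz(q,z,'wrist',s)[:2] for q in p]).astype(np.float32); print(n,len(p),cv2.minAreaRect(P))
E
```

```text
eef_pos: [395.4, 165.2, 190.0]
finger_gap: 49.0
clip_tab [(array([473.8, 167. ,  86.3]), 0.81, array([338.7, 132.4]))]
stand [(array([480. , 164. ,  29.1]), 0.56, array([340.5, 126.1]))]
[    0   226   281   238 33166]Traceback (most recent call last):
  File "<stdin>", line 9, in <module>
  File "h.py", line 21, in onz
    o,v=ray(uv,c,s); return o+v*(z-o[2])/v[2]
        ~~~^^^^^^^^
  File "h.py", line 17, in ray
    K,k,E=cam(c,s); d=(np.linalg.inv(K)@np.r_[uv,1])[:2]; a=d.copy()
          ~~~^^^^^
  File "h.py", line 9, in cam
    p=viewer.camera_params(c)
ValueError: time passes only in moves, steps and waits
```

View pics/w2.png

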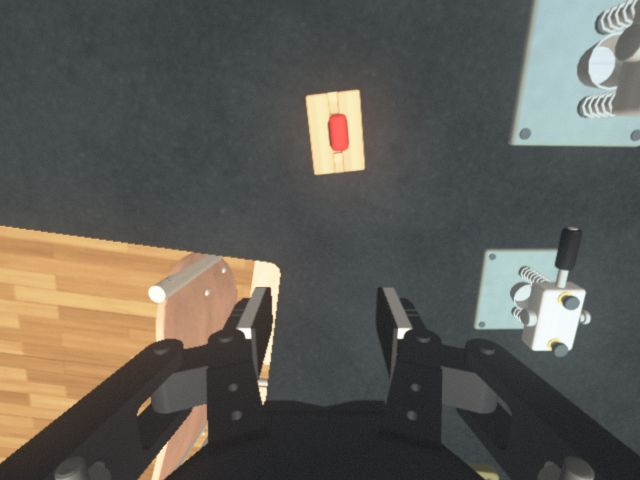

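The picture shows the stand centred at about (336,133), turned slightly, with the tab at (338,132). There is a clear way to it.

Run:
```python
import h
from h import *
np.set_printoptions(precision=1,suppress=True)
s=env.sense(); c=cam('wrist',s); h.cam=lambda *a:c
im=cv2.imread('pics/w2.png').astype(int); b,g,r=im[...,0],im[...,1],im[...,2]
red=(r>110)&(g<80)&(b<80); wood=((r>130)&(g>90)&(r-b>40))|red
box=np.zeros_like(red); box[80:185,295:375]=1
for n,m,z in(('wood',wood&box,32),('red',red&box,80)):
  p=np.argwhere(m)[:,::-1]; P=np.array([onz(q,z,'wrist',s)[:2] for q in p]).astype(np.float32); print(n,len(p),cv2.minAreaRect(P),p.min(0),p.max(0),P.mean(0))
goal([473,167,100],X,s)
```

```text
wood 4257 ((477.97412109375, 166.9744110107422), (64.24282836914062, 44.376625061035156), 14.328291893005371) [305  89] [364 174] [478.9 167.2]
red 26 ((476.6175842285156, 172.3865966796875), (14.661687850952148, 0.9723784327507019), 15.645005226135254) [329 122] [332 144] [476.6 172.4]
shift [73.2  8.6 90.9] yaw -0.00011585207240549283 tcp [399.1 165.1 190.8] q6 1.72 t 9.1 F [-0.9 -0.2 -0.3] gap 48.5 grip 0.0
```

```bash
cat > look.py <<'E'
import h
from h import *
np.set_printoptions(precision=1,suppress=True)
s=env.sense(); c=cam('wrist',s); im=snap('wrist','w3.png').astype(int); h.cam=lambda *a:c
b,g,r=im[...,0],im[...,1],im[...,2]
red=(r>100)&(r-g>80)&(r-b>80); wood=((r>130)&(g>90)&(r-b>40))|red
box=np.zeros_like(red); box[60:205,295:395]=1
for n,m,z in(('wood',wood&box,32),('red',red&box,86)):
  p=np.argwhere(m)[:,::-1]; P=np.array([onz(q,z,'wrist',s)[:2] for q in p]).astype(np.float32); print(n,len(p),cv2.minAreaRect(P),p.min(0),p.max(0),P.mean(0))
goal([473,167,100],X,s)
E
python3 look.py
```

```text
wood 4233 ((473.45257568359375, 167.10418701171875), (63.86954879760742, 44.15044021606445), 14.528960227966309) [304  95] [363 179] [474.5 167.3]
red 601 ((473.4295349121094, 167.17257690429688), (23.48590660095215, 11.677139282226562), 14.458964347839355) [328 121] [346 157] [473.6 167.2]
shift [73.2  8.6 90.9] yaw -0.00011585207240549283 tcp [399.1 165.1 190.8] q6 1.72 t 9.1 F [-0.9 -0.2 -0.3] gap 48.5 grip 0.0
```

```bash
python3 -m inch '[{"linear":[36,4,0],"yaw":0},{"linear":[37.9,4.5,0],"yaw":0},{"linear":[0,0,30],"yaw":-0.11},{"linear":[0,0,30],"yaw":0},{"linear":[0,0,20],"yaw":0},{"linear":[0,0,0],"yaw":0},{"linear":[0,0,0],"yaw":0}]' | grep -E 'eef|gap'
python3 - <<'E'
from h import *
goal([473.4,167.2,57],[np.cos(np.radians(14.5)),np.sin(np.radians(14.5)),0])
E
```

```text
eef_pos: [472.7, 167.2, 110.3]
finger_gap: 48.5
shift [ 0.6  0.2 53.3] yaw -0.0007325203235118825 tcp [472.7 167.2 110.3] q6 1.57 t 9.85 F [1.  0.3 0.1] gap 48.5 grip 0.0
```

```bash
python3 -m inch '[{"linear":[0.6,0.2,18],"yaw":0},{"linear":[0,0,18],"yaw":0},{"linear":[0,0,12],"yaw":0},{"linear":[0,0,5.3],"yaw":0},{"linear":[0,0,0],"yaw":0}]' 110 | grep -E 'eef|gap|cont'
python3 -m inch '[{"linear":[0,0,0],"yaw":0},{"linear":[0,0,0],"yaw":0},{"linear":[0,0,0],"yaw":0},{"linear":[0,0,0],"yaw":0},{"linear":[0,0,0],"yaw":0}]' 255 80 | grep -E 'eef|gap|cont|grip'
python3 -m inch '[{"linear":[0,0,-4],"yaw":0},{"linear":[0,0,-8],"yaw":0},{"linear":[0,0,-20],"yaw":0},{"linear":[0,0,-30],"yaw":0},{"linear":[0,0,-40],"yaw":0},{"linear":[0,0,-30],"yaw":0},{"linear":[0,0,0],"yaw":0},{"linear":[0,0,0],"yaw":0}]' | grep -E 'eef|gap|cont|grip'
python3 - <<'E'
from h import *
goal(C-Y*31.4+[0,0,200],X)
snap('wrist','w4.png');a=snap('scene'); b=snap('side')
E
```

```text
eef_pos: [473.1, 167.9, 57.6]
contact_force: [-0.3, -0.2, -0.5]
finger_gap: 48.5
eef_pos: [473.0, 167.8, 57.7]
contact_force: [0.7, -2.1, 5.4]
finger_gap: 10.6
grip_force: 78.3
eef_pos: [472.1, 168.2, 189.7]
contact_force: [-0.3, -0.4, -1.1]
finger_gap: 11.2
grip_force: 77.9
shift [ 27.5 255.8 -10.4] yaw 0.11072161494937695 tcp [472.1 168.2 189.7] q6 1.57 t 11.65 F [-0.3 -0.4 -1.1] gap 11.2 grip 77.88293838500977
```

Run:
```python
from h import *
s=env.sense(); M=R.from_quat(s['ee_rot']).as_matrix(); im=cv2.imread('pics/w4.png')
p=np.array(s['eef_pos'])
for q in([0,0,-28],[0,0,33.6],[11.5,0,51.6],[-11.5,0,51.6],[11.5,0,34]):
    u=proj(p+M@np.array(q),'wrist',s); print(q,u.round()); cv2.circle(im,tuple(int(round(v)) for v in u),2,(0,255,0),1)
cv2.imwrite('pics/w4c.png',cv2.resize(im[200:400,220:430],None,fx=2.8,fy=2.8,interpolation=cv2.INTER_CUBIC))
```

```text
[0, 0, -28] [324. 354.]
[0, 0, 33.6] [324. 283.]
[11.5, 0, 51.6] [324. 252.]
[-11.5, 0, 51.6] [324. 288.]
[11.5, 0, 34] [324. 263.]
```

View pics/w4c.png

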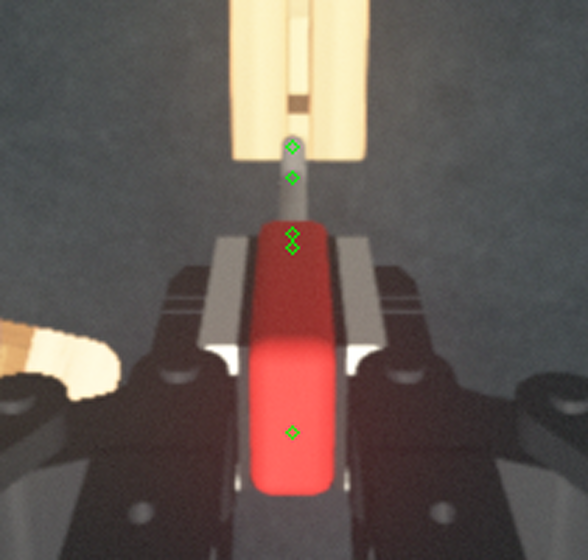

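The crop shows the clip straight in the fingers, its leg tip at crop (292,140), on the expected dot. On to above the groove.

```bash
python3 -m inch '[{"linear":[2,20,-10],"yaw":0},{"linear":[4.5,40,0],"yaw":0},{"linear":[4.5,42,0],"yaw":0},{"linear":[4.5,42,0],"yaw":0},{"linear":[4.5,42,0],"yaw":0},{"linear":[4.5,40,0],"yaw":0},{"linear":[3.5,29.8,0],"yaw":0},{"linear":[0,0,0],"yaw":0.111},{"linear":[0,0,0],"yaw":0},{"linear":[0,0,0],"yaw":0}]' | grep -E 'eef|gap|cont'
python3 - <<'E'
from h import *
goal(C-Y*31.4+X*.5+[0,0,150],X)
E
```

```text
eef_pos: [562.5, -72.3, 197.5]
contact_force: [-0.8, -0.3, -1.1]
finger_gap: 11.1
shift [ 1.   0.3 47.5] yaw 0.0018907942242163424 tcp [562.5 -72.3 197.5] q6 1.22 t 12.8 F [-0.8 -0.3 -1.1] gap 11.1 grip 78.05850863456726
```

```bash
python3 -m inch '[{"linear":[1,0.3,20],"yaw":0},{"linear":[0,0,18],"yaw":0},{"linear":[0,0,7],"yaw":0},{"linear":[0,0,0],"yaw":0},{"linear":[0,0,0],"yaw":0}]' | grep -E 'eef|gap|cont'
python3 - <<'E'
from h import *
s=env.sense(); w=snap('wrist'); a=snap('scene'); b=snap('side')
M=R.from_quat(s['ee_rot']).as_matrix();p=np.array(s['eef_pos'])
for c,im in(('wrist',w),('scene',a),('side',b)):
  print(c,proj(p+M@[0,0,51.6],c,s).round(),proj(C-Y*31+[0,0,85],c,s).round())
cv2.imwrite('pics/c5.png',np.vstack([np.hstack([cv2.resize(x,(400,300),interpolation=cv2.INTER_CUBIC) for x in(a[215:290,310:410],b[210:285,260:360])]),cv2.resize(w[160:310,200:600],(800,300))]))
E
```

```text
eef_pos: [564.7, -72.4, 154.3]
contact_force: [0.2, -0.1, -0.5]
finger_gap: 11.1
wrist [324. 270.] [324. 262.]
scene [364. 250.] [363. 257.]
side [295. 261.] [294. 263.]
```

View pics/c5.png

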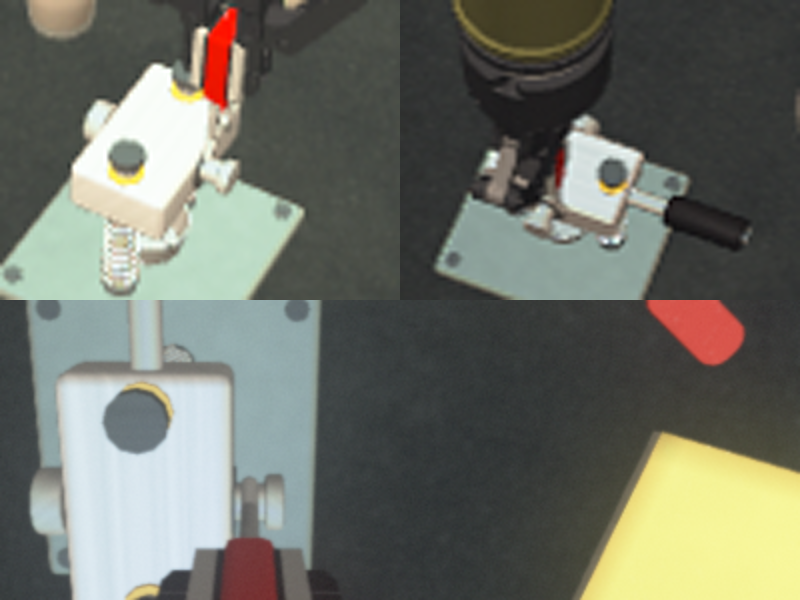

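The views show the legs straddling directly above the shank in the groove (wrist crop (249,500)), between the carriage face (233) and the bulge (265). Easing down now.

```bash
python3 -m inch '[{"linear":[-0.5,0,5],"yaw":0},{"linear":[0,0,5],"yaw":0},{"linear":[0,0,4],"yaw":0},{"linear":[0,0,3],"yaw":0},{"linear":[0,0,0],"yaw":0}]' | grep -E 'eef|gap|cont'
python3 -m inch '[{"linear":[0,0,2],"yaw":0},{"linear":[0,0,2],"yaw":0}]' | grep -E 'eef|cont'
python3 -m inch '[{"linear":[0,0,2],"yaw":0}]' | grep -E 'eef|cont'
python3 -m inch '[{"linear":[0,0,2],"yaw":0}]' | grep -E 'eef|cont'
```

```text
eef_pos: [563.6, -72.9, 136.3]
contact_force: [0.4, 0.0, -0.7]
finger_gap: 11.0
eef_pos: [564.3, -73.0, 133.0]
contact_force: [0.2, 0.8, 0.1]
eef_pos: [564.2, -73.0, 131.2]
contact_force: [-1.5, 1.4, 4.4]
eef_pos: [564.2, -73.0, 129.5]
contact_force: [-1.7, 0.1, 5.5]
```

```bash
for i in 1; do
python3 -m inch '[{"linear":[0,0,1.5],"yaw":0},{"linear":[0,0,1.5],"yaw":0}]' | grep -E 'eef|cont'
python3 -m inch '[{"linear":[0,0,1.5],"yaw":0},{"linear":[0,0,1.5],"yaw":0}]' | grep -E 'eef|cont'
done
```

```text
eef_pos: [564.4, -73.0, 126.8]
contact_force: [-1.8, 0.4, 6.8]
eef_pos: [564.4, -73.1, 124.2]
contact_force: [-2.9, -0.1, 9.3]
```

```bash
python3 -m inch '[{"linear":[0,0,1.5],"yaw":0},{"linear":[0,0,1.5],"yaw":0}]' | grep -E 'eef|cont'
python3 -m inch '[{"linear":[0,0,1],"yaw":0},{"linear":[0,0,1],"yaw":0}]' | grep -E 'eef|cont'
```

```text
eef_pos: [564.5, -73.1, 121.5]
contact_force: [-2.5, 0.2, 11.2]
eef_pos: [564.4, -73.2, 119.7]
contact_force: [-2.7, 0.5, 11.8]
```

```bash
python3 -m inch '[{"linear":[0,0,1],"yaw":0}]' | grep -E 'eef|cont'
python3 -m inch '[{"linear":[0,0,1],"yaw":0}]' | grep -E 'eef|cont'
```

```text
eef_pos: [564.6, -73.3, 118.8]
contact_force: [-3.8, 0.8, 12.0]
eef_pos: [564.6, -73.3, 117.9]
contact_force: [-3.0, -0.6, 13.8]
```

```bash
python3 -m inch '[{"linear":[0,0,1],"yaw":0}]' | grep -E 'eef|cont'
python3 -m inch '[{"linear":[0,0,1],"yaw":0}]' | grep -E 'eef|cont'
```

```text
eef_pos: [564.6, -73.3, 117.0]
contact_force: [-3.5, -0.9, 14.5]
eef_pos: [564.6, -73.3, 116.1]
contact_force: [-3.4, 0.9, 13.6]
```

```bash
python3 -m inch '[{"linear":[0,0,1],"yaw":0}]' | grep -E 'eef|cont'
```

```text
eef_pos: [564.6, -73.3, 115.2]
contact_force: [-4.0, -1.0, 15.0]
```

```bash
python3 -m inch '[{"linear":[0,0,1],"yaw":0}]' | grep -E 'eef|cont'
```

```text
eef_pos: [564.7, -73.2, 114.3]
contact_force: [-4.0, 0.6, 16.5]
```

```bash
python3 -m inch '[{"linear":[0,0,1],"yaw":0}]' | grep -E 'eef|cont'
```

```text
eef_pos: [564.6, -73.3, 113.4]
contact_force: [-4.8, -1.1, 14.9]
```

```bash
python3 -m inch '[{"linear":[0,0,1],"yaw":0}]' | grep -E 'eef|cont'
```

```text
eef_pos: [564.3, -73.4, 111.9]
contact_force: [-0.5, 0.9, 5.3]
```

```bash
python3 -m inch '[{"linear":[0,0,1],"yaw":0}]' | grep -E 'eef|cont'
```

```text
eef_pos: [564.5, -73.5, 110.5]
contact_force: [-1.9, -1.6, 9.0]
```

Snapped (16.5 → 5 N). Ease back up.

```bash
python3 -m inch '[{"linear":[0,0,-2],"yaw":0},{"linear":[0,0,-2],"yaw":0},{"linear":[0,0,-2],"yaw":0},{"linear":[0,0,0],"yaw":0},{"linear":[0,0,0],"yaw":0}]' | grep -E 'eef|cont'
python3 -m inch '[{"linear":[0,0,-1],"yaw":0},{"linear":[0,0,-1],"yaw":0},{"linear":[0,0,0],"yaw":0}]' | grep -E 'eef|cont'
python3 - <<'E'
from h import *
s=env.sense();w=snap('wrist'); a=snap('scene'); b=snap('side')
cv2.imwrite('pics/c6.png',np.vstack([np.hstack([cv2.resize(x,(400,300),interpolation=cv2.INTER_CUBIC) for x in(a[215:290,310:410],b[210:285,260:360])]),cv2.resize(w[160:310,200:600],(800,300))]))
E
```

```text
eef_pos: [564.4, -73.5, 115.5]
contact_force: [-1.3, -3.1, 5.0]
eef_pos: [564.1, -72.9, 116.9]
contact_force: [-1.1, -2.1, 3.4]
```

View pics/c6.png

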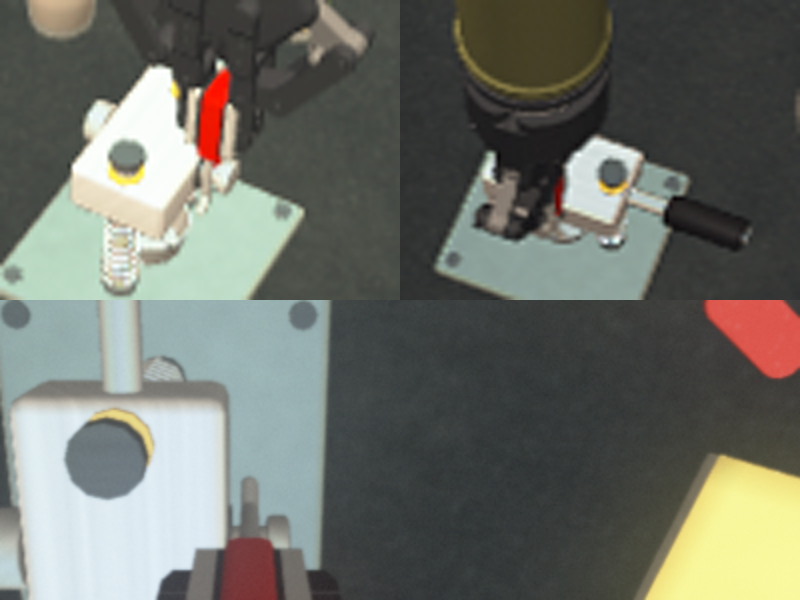

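The pictures show the clip seated on the pin in the groove (scene crop (210,190)), the carriage nearly back up and the bulge outside the clip. Ease the last load off, then release and lift.

```bash
python3 -m inch '[{"linear":[0,0,-1],"yaw":0},{"linear":[0,0,-0.8],"yaw":0},{"linear":[0,0,0],"yaw":0},{"linear":[0,0,0],"yaw":0}]' | grep -E 'eef|cont'
python3 -m inch '[{"linear":[0,0,0],"yaw":0},{"linear":[0,0,0],"yaw":0},{"linear":[0,0,0],"yaw":0},{"linear":[0,0,0],"yaw":0},{"linear":[0,0,0],"yaw":0}]' 185 | grep -E 'eef|cont|gap'
python3 -m inch '[{"linear":[0,0,-6],"yaw":0},{"linear":[0,0,-12],"yaw":0},{"linear":[0,0,-20],"yaw":0},{"linear":[0,0,-30],"yaw":0},{"linear":[0,0,-30],"yaw":0},{"linear":[-40,0,0],"yaw":0},{"linear":[-40,0,0],"yaw":0},{"linear":[-40,0,0],"yaw":0},{"linear":[0,0,0],"yaw":0}]' | grep -E 'eef|cont|gap'
python3 - <<'E'
from h import *
w=snap('wrist'); a=snap('scene'); b=snap('side')
cv2.imwrite('pics/c7.png',np.vstack([np.hstack([cv2.resize(x,(400,300),interpolation=cv2.INTER_CUBIC) for x in(a[215:290,310:410],b[210:285,260:360])]),cv2.resize(w[20:170,200:600],(800,300))]))
E
```

```text
eef_pos: [563.9, -72.4, 118.4]
contact_force: [-0.3, -0.1, -0.6]
eef_pos: [564.1, -72.9, 118.9]
contact_force: [-0.3, 0.4, -0.2]
finger_gap: 23.4
eef_pos: [439.1, -89.4, 217.2]
contact_force: [-0.5, 1.7, 0.4]
finger_gap: 23.5
```

View pics/c7.png

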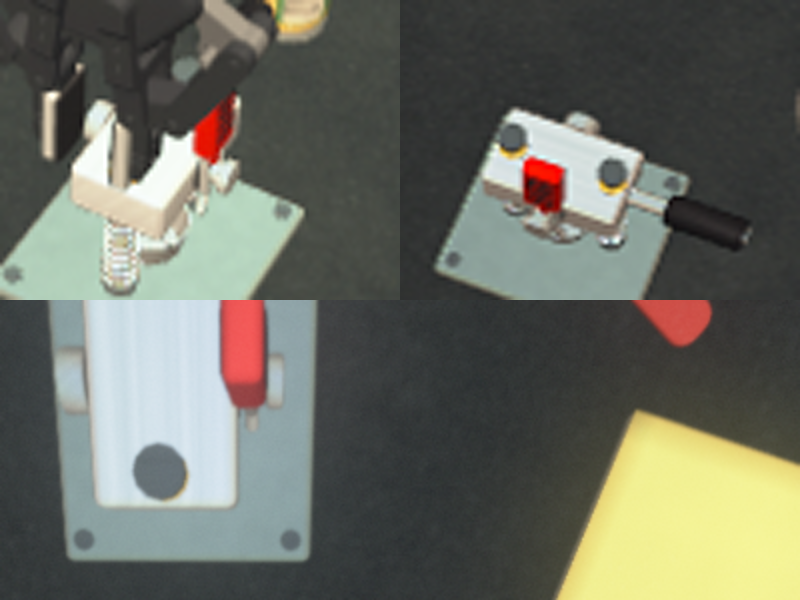

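The last picture shows the clip upright on the pin behind the bulge, the head flush against the carriage, the carriage up and the gripper clear.

```bash
python3 -c "
from plant import order
print(order.close_job())"
```

```text
the job is handed in; nothing more can be done
None
```

I pushed the pin home against its stop and snapped the clip on in its groove. The carriage is back up, I touched none of the bystanders, and the job is handed in; no verdict came back.

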